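Unpack the paste jars and press their lids home

TASK

Fold both flaps of the carton right back, well past upright, so that they lie out of the way, then take every jar out of the carton and stand it upright in the blue tray. Every jar in the tray must have its lid pressed fully home, and the grinding wheels, castings and hammer on the bench are to be left alone.

Things in the scene. Friction and masses are not known exactly. Their poses are not given: they have to be found in the camera images.
- carton: brown cardboard carton stuck down to the bench, open at the top between two flaps; outside 220 x 220 x 90 mm high, walls and floor 5 mm thick. Origin: centre of its underside; z up. One flap is hinged on its +y rim, the other on its -y rim.
- flap_l (a joint): angle (rad) of the cardboard flap on the carton's +y rim: 216 mm along the rim, 80 mm from crease to free edge, 5 mm thick. 0 = closed, level, pointing to the carton's -y (55 mm gap between closed flaps); grows as it swings up and out: 1.57 upright, 3.14 folded out level, stop 3.4. Starts at 0.35 to 0.75. The crease is stiff (0.03 N m): it stays where left
- flap_l_hinge (a point): middle of that flap's crease line, on the carton's +y rim 92.5 mm above its underside (the crease runs along the carton's x); axes those of the carton
- flap_l_edge (a point): middle of that flap's free edge, 80 mm from the crease
- flap_r (a joint): angle (rad) of the cardboard flap on the carton's -y rim: 216 mm along the rim, 80 mm from crease to free edge, 5 mm thick. 0 = closed, level, pointing to the carton's +y (55 mm gap between closed flaps); grows as it swings up and out: 1.57 upright, 3.14 folded out level, stop 3.4. Starts at 0.35 to 0.75. The crease is stiff (0.03 N m): it stays where left
- flap_r_hinge (a point): middle of that flap's crease line, on the carton's -y rim 92.5 mm above its underside (the crease runs along the carton's x); axes those of the carton
- flap_r_edge (a point): middle of that flap's free edge, 80 mm from the crease
- tray: shallow blue plastic tray fixed to the bench, outside 250 x 250 x 30 mm high, walls and floor 5 mm thick. Origin: centre of its underside; z up.
- jar_a: squat white plastic jar of grinding paste with a blue band, 0.2 to 0.4 kg: body 76 mm across and 42 mm high, then a neck 42 mm across up to 68 mm. Stands upright in the carton at the start; may be absent. Origin: centre of its underside; z up along its axis. Can be gripped by the neck
- lid_a (a joint): how far (m) the press-in lid of jar_a is pushed in: 0 = standing proud (its black top, 41 mm across, lies 80 mm above the jar's underside, an orange band shows below it), 0.008 = fully home (top 72 mm above the underside, no orange showing). Starts at 0 to 0.002. It resists with about 7 N while it moves and stays where it is
- jar_b: squat white plastic jar of grinding paste with a blue band, 0.2 to 0.4 kg: body 76 mm across and 42 mm high, then a neck 42 mm across up to 68 mm. Stands upright in the carton at the start; may be absent. Origin: centre of its underside; z up along its axis. Can be gripped by the neck
- lid_b (a joint): how far (m) the press-in lid of jar_b is pushed in: 0 = standing proud (its black top, 41 mm across, lies 80 mm above the jar's underside, an orange band shows below it), 0.008 = fully home (top 72 mm above the underside, no orange showing). Starts at 0 to 0.002. It resists with about 7 N while it moves and stays where it is
- jar_c: squat white plastic jar of grinding paste with a blue band, 0.2 to 0.4 kg: body 76 mm across and 42 mm high, then a neck 42 mm across up to 68 mm. Stands upright in the carton at the start; may be absent. Origin: centre of its underside; z up along its axis. Can be gripped by the neck
- lid_c (a joint): how far (m) the press-in lid of jar_c is pushed in: 0 = standing proud (its black top, 41 mm across, lies 80 mm above the jar's underside, an orange band shows below it), 0.008 = fully home (top 72 mm above the underside, no orange showing). Starts at 0 to 0.002. It resists with about 7 N while it moves and stays where it is
- jar_d: squat white plastic jar of grinding paste with a blue band, 0.2 to 0.4 kg: body 76 mm across and 42 mm high, then a neck 42 mm across up to 68 mm. Stands upright in the carton at the start; may be absent. Origin: centre of its underside; z up along its axis. Can be gripped by the neck
- lid_d (a joint): how far (m) the press-in lid of jar_d is pushed in: 0 = standing proud (its black top, 41 mm across, lies 80 mm above the jar's underside, an orange band shows below it), 0.008 = fully home (top 72 mm above the underside, no orange showing). Starts at 0 to 0.002. It resists with about 7 N while it moves and stays where it is
- wheel_1: beige grinding wheel 110 mm across, 22 mm thick, lying flat; not part of the job, leave alone. Origin: on its underside
- wheel_2: beige grinding wheel 120 mm across, 25 mm thick, lying flat; not part of the job, leave alone. Origin: on its underside
- wheel_3: beige grinding wheel 110 mm across, 30 mm thick, lying flat; not part of the job, leave alone. Origin: on its underside
- casting_1: aluminium bracket casting 90 x 45 x 43 mm; not part of the job, leave alone. Origin: on its underside
- casting_2: aluminium bracket casting 90 x 45 x 43 mm; not part of the job, leave alone. Origin: on its underside
- casting_3: aluminium bracket casting 90 x 45 x 43 mm; not part of the job, leave alone. Origin: on its underside
- hammer: hand hammer lying on the bench; not part of the job, leave alone. Origin: on its underside
Mind the look-alikes: they are no part of the job. What is shaped like the jar_c but yellow is not meant.

How it is judged:
By the outcome, as a careful person would: the job done as asked, in the order asked, and still so for the second after the job is handed in, with the robot touching nothing.
Of jar_a, jar_b, jar_c, jar_d only 3 to 4 are there at a start; the rules pass over those that are not, and their reading is None.
At some moment in a run one of jar_a, jar_b, jar_c, jar_d may be knocked a few centimetres aside while the robot is not near it.
Once in a run the grip may slacken for a moment while it holds something.
It also fails if it takes over 210 s, if anything falls off the work surface, if the arm or the gripper's body presses on something with over 40 N, if the wrist force passes 120 N, or if a joint passes its speed limit or range.

ROBOT

A 6-joint arm with a two-finger parallel gripper is mounted at the origin on the work surface. World frame = base frame: x ahead of the robot, y to its left, z up, the work surface at z = 0. Lengths are in mm, angles in rad, forces in N, time in s.
With the tool pointing down it reaches from about 275 to 825 mm from the base axis. Payload 5.2 kg.
Tool frame: the origin (TCP) lies at the very end of the fingers, on their centre line; the grasp point (between the pads) lies 19 mm behind it; z points along the fingers, y is the line along which they close (so a half turn about z gives the same grasp; the last joint's range is limited). The gripper opens to 93 mm and grips with 3 to 60 N. Pads are 15 mm wide; open, the fingers measure 128 mm over their backs; the gripper's body (75 mm by 188 mm) begins 65 mm behind the grasp point.
Start: joints at [-1.375, 0.259, 1.535, -0, 1.348, -0.203], TCP at [213.593, -506.836, 218.653] pointing down, gripper open.
Joint ranges: [-3.14, 3.14], [-0.91, 2.08], [0.19, 2.58], [-1.22, 4.36], [0.22, 2.71], [-3.12, 3.12]. Speed limits (rad/s): [2.57, 2.57, 3.14, 3.14, 3.14, 3.14].

INTERFACE

Orientations are given as [roll, pitch, yaw] about the fixed x, y, z axes, in that order (R = Rz(yaw) Ry(pitch) Rx(roll)).
In Python, from bench import robot gives the robot as it stands. The module is installed in compiled form; this text tells all that it offers. Calls block until the motion is done:
- robot.move_ptp(position, orientation): joint-space move of the TCP to a pose.
- robot.move_linear(position, ori=None, speed=150, f_stop=None): straight line of the TCP; ori=None keeps the orientation; speed is the mean speed in mm/s. With f_stop (N) it stops when the force on the tool has changed by that much, and returns True; else False.
- robot.move_j(angles): joint-space move.
- robot.move_gripper(opening): opening from 0.0 (shut) to 1.0 (fully open); the grip force is fixed at half the most; returns when the fingers have stopped.
- robot.sleep(seconds).
- robot.inverse_kinematics(position, orientation): joint angles nearest the present ones, or None.
- robot.get_image(name): name is "side" or "top"; returns a dict with "img" (480x640x3 uint8, blue, green, red), "fovy" (degrees; the focal length in pixels is half the picture's height over the tangent of half this angle, whatever the lens; pixels are square), "cx", "cy" (the principal point, pixels), "k1" (the pictures are not rectified: a ray, as slopes to the right and down, at radius r is drawn at 1 + k1 r^2 times it, then the intrinsics apply), "eye" and "orientation" of the camera in the world. Camera axes: x right, y down, z forward; pixel columns grow to the right and rows downward; lengths in mm; the calibration is good to about 2 mm. A picture is of the moment at which its call begins. There is no depth.
A pose or a line that the arm cannot do raises robot.MotionError and nothing moves.
- robot.hand_in(): hands the job in; it is judged then, once.
Readings, each from a call of its own:
- robot.current_t(): time.
- robot.current_qpos(): joint angles.
- robot.current_joint_vel(): joint speeds.
- robot.current_joint_efforts(): joint torques, N m.
- robot.current_tcp_pos(): TCP position.
- robot.current_eef_rot(): TCP orientation.
- robot.current_contact_force(): force on the tool from outside, world axes, zero at the start.
- robot.current_ft_torque(): the same for the moment, N m.
- robot.current_gripper_width(): opening from 0.0 (shut) to 1.0 (fully open).
- robot.current_finger_force(): force on a finger pad.
Only numpy, scipy, OpenCV 4.12 (cv2) and the standard library are available. Lean on these libraries where they do the work, as an engineer would, in place of code of your own. Each camera call takes 0.05 s, during which the arm holds its last target. There are 200 camera calls.

## Working session

There is one attempt and no reset: what is moved stays moved. The work goes in short steps, each a Python script; the robot and the scene stay as the last script left them, time stands still between calls to the robot, and variables do not carry over. Pictures are saved under pics/ and viewed, at most 14 in all, crops included, and the job is handed in when it is done.

```bash
mkdir -p pics; cat > h.py <<'E'
import numpy as np, cv2
from bench import robot
def snap(name, fn=None):
    d=robot.get_image(name)
    if fn: cv2.imwrite('pics/'+fn,d['img'])
    return d
def rotm(o):
    from scipy.spatial.transform import Rotation as R
    o=np.array(o,float)
    return o if o.shape==(3,3) else (R.from_euler('xyz',o).as_matrix() if o.size==3 else R.from_quat(o).as_matrix())
def K(d):
    f=240/np.tan(np.radians(d['fovy'])/2)
    return np.array([[f,0,d['cx']],[0,f,d['cy']],[0,0,1]])
def ray(d,uv):
    p=cv2.undistortPoints(np.array(uv,float).reshape(-1,1,2),K(d),np.array([d['k1'],0,0,0.]))[:,0]
    r=np.c_[p,np.ones(len(p))]@rotm(d['orientation']).T
    return np.array(d['eye']),r
def onz(d,uv,z):
    e,r=ray(d,uv); return e+r*((z-e[2])/r[:,2])[:,None]
def proj(d,P):
    q=(np.array(P,float).reshape(-1,3)-d['eye'])@rotm(d['orientation'])
    q=q[:,:2]/q[:,2:]
    q=q*(1+d['k1']*(q**2).sum(1))[:,None]
    k=K(d); return q*k[0,0]+k[:2,2]
E
python3 - <<'E'
from h import *
for n in('top','side'):
    d=snap(n,n+'1.png'); print({k:v for k,v in d.items() if k!='img'})
    e,r=ray(d,[[320,240]]);print(r)
print(robot.current_eef_rot(),robot.current_t(),robot.current_gripper_width())
E
```

```text
{'fovy': 56.32534343268228, 'cx': 321.7024161473531, 'cy': 233.3821144235609, 'k1': -0.06039328755320125, 'eye': array([ 368.55781199,   82.56904912, 1148.51861222]), 'orientation': array([-2.988995  , -0.03099488, -1.55555292])}
[[ 0.13780936 -0.02480589 -0.99026542]]
{'fovy': 57.054631569498824, 'cx': 319.2221136150884, 'cy': 239.5801256240028, 'k1': -0.017405941106460366, 'eye': array([ -30.41863327, 1011.21993186,  782.61215843]), 'orientation': array([-2.14909149,  0.01506004, -2.60872251])}
[[ 0.4307225  -0.71755241 -0.54735791]]
[-3.13995187e+00 -3.52211835e-04  3.98758968e-01] 0.1 0.998849020107754
```

View pics/top1.png

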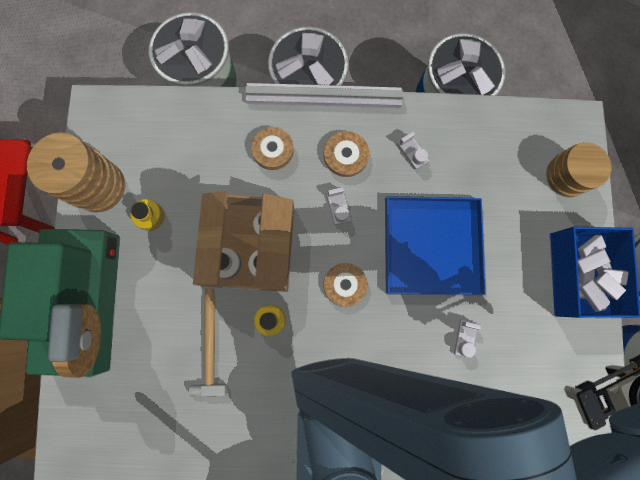

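View pics/side1.png

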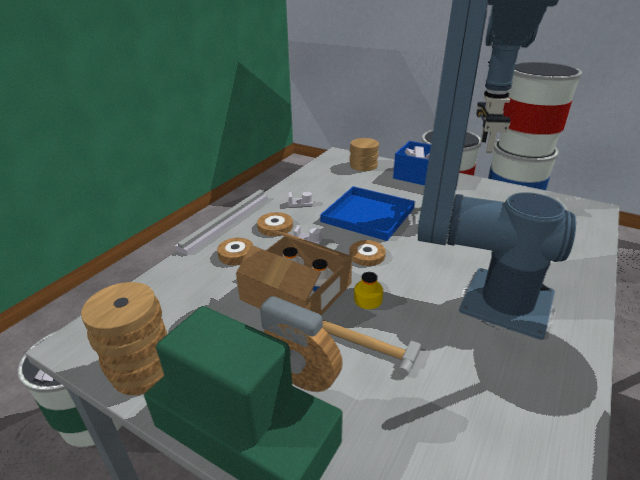

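The top view shows the carton at about (247,242), with the +y flap at left and the -y flap at right, and three jars visible inside. The tray is at (435,245). Yellow decoys stand at (146,213) and (270,320), and a hammer handle at (209,330). The side view agrees. Next I'll zoom in.

```bash
python3 - <<'E'
from h import *
t=cv2.imread('pics/top1.png');s=cv2.imread('pics/side1.png')
a=cv2.resize(t[180:305,185:305],(480,500),interpolation=cv2.INTER_CUBIC)
b=cv2.resize(s[225:325,225:365],(320,229),interpolation=cv2.INTER_CUBIC)
c=np.zeros((500,800,3),np.uint8);c[:,:480]=a;c[:229,480:]=b
cv2.imwrite('pics/crop1.png',c)
d=snap('top')
m=cv2.inRange(cv2.cvtColor(t,cv2.COLOR_BGR2HSV),(105,150,30),(130,255,255));m[:,520:]=0;m[:,:360]=0;m[:180]=0;m[310:]=0
cs,_=cv2.findContours(m,0,2);c=max(cs,key=cv2.contourArea);r=cv2.minAreaRect(c)
q=cv2.boxPoints(cv2.minAreaRect(c));h=cv2.approxPolyDP(cv2.convexHull(c),6,True)[:,0];print(h)
P=onz(d,h,30);print(P,P.mean(0),[np.linalg.norm(P[i]-P[i-1]) for i in range(len(P))])
E
```

```text
[[387 196]
 [480 199]
 [484 293]
 [388 293]]
[[ 641.90524978 -116.17287324   30.        ]
 [ 640.07264487 -360.75495433   30.        ]
 [ 397.04514159 -361.84170758   30.        ]
 [ 394.17121505 -117.04591972   30.        ]] [ 518.29856282 -238.95386372   30.        ] [np.float64(247.735573084564), np.float64(244.58894666706743), np.float64(243.02993310486661), np.float64(244.8126573647947)]
```

View pics/crop1.png

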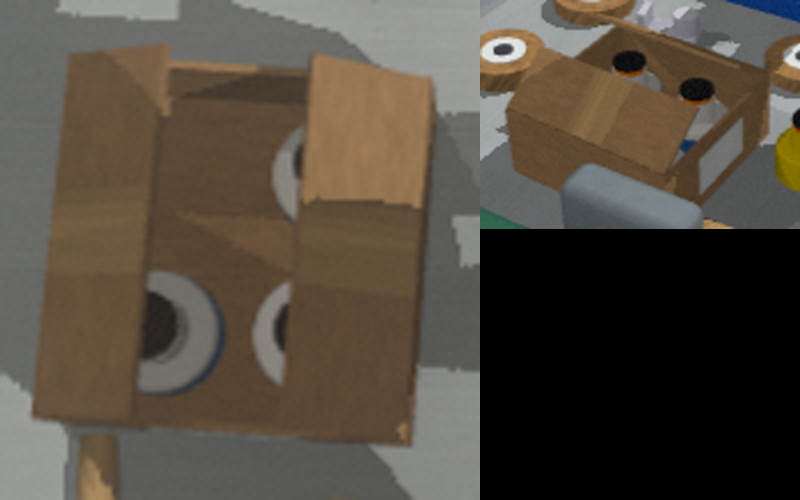

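```bash
python3 - <<'E'
from h import *
d=snap('top')
cr=lambda p:[185+p[0]/4-.4,180+p[1]/4-.4]
P=onz(d,[cr(p) for p in[(68,54),(33,415),(410,438),(431,80)]],92.5)
print(P.round(1),P.mean(0),[np.linalg.norm(P[i]-P[i-1]).round(1) for i in range(4)])
E
```

```text
[[623.9 343.2  92.5]
 [407.4 351.7  92.5]
 [398.2 131.2  92.5]
 [612.4 124.3  92.5]] [510.47030549 237.60914793  92.5       ] [np.float64(219.3), np.float64(216.7), np.float64(220.7), np.float64(214.4)]
```

```bash
cat >> h.py <<'E'
from scipy.spatial.transform import Rotation as Rn
YAW=-0.04; C=np.array([510.5,237.6,0]); ex=np.array([np.cos(YAW),np.sin(YAW),0]); ey=np.array([-np.sin(YAW),np.cos(YAW),0]); ez=np.array([0,0,1.])
def ori(z,y):
    z=z/np.linalg.norm(z); y=y-z*(y@z); y/=np.linalg.norm(y)
    return Rn.from_matrix(np.c_[np.cross(y,z),y,z]).as_euler('xyz')
def hinge(s): return C+s*110*ey+92.5*ez
def tip(s,th,r,off): # s=+1 left(+y)
    i=-s*ey
    return hinge(s)+r*(np.cos(th)*i+np.sin(th)*ez)+off*(np.sin(th)*i-np.cos(th)*ez)
E
cat > flap.py <<'E'
from h import *
def path(s,tilt,sg):
    z=np.sin(tilt)*s*ey-np.cos(tilt)*ez
    o=ori(z,sg*ex)
    P=[C+ez*300,tip(s,0.3,95,0)-z*60-s*ey*8, tip(s,0.3,92,5)-s*ey*8]+[tip(s,t,66,9) for t in np.arange(.55,3.06,.25)]+[tip(s,3.08,66,8)]
    P.append(P[-1]+ez*150-s*ey*60)
    return o,P
def feas(o,P): return all(robot.inverse_kinematics(list(p),list(o)) is not None for p in P)
def angle(d,s,uv):
    th=np.linspace(0.2,3.4,3201); Q=np.array([tip(s,t,80,0) for t in th]); p=proj(d,Q)
    k=np.argmin(np.abs(p[:,0]-uv[0])); return th[k],p[k]
E
python3 - <<'E'
from flap import *
d=snap('top'); cr=lambda p:[185+p[0]/4-.4,180+p[1]/4-.4]
print(angle(d,1,cr((148,230))),cr((148,230)),angle(d,-1,cr((300,245))),cr((300,245)))
for s in(1,-1):
  for tilt in(.4,.6):
    for sg in(1,-1):
        o,P=path(s,tilt,sg);print(s,tilt,sg,o.round(2),[None if (q:=robot.inverse_kinematics(list(p),list(o))) is None else q[5].round(1) if hasattr(q,'round') else round(q[5],1) for p in P])
print(np.round(P,0).tolist())
E
```

```text
(np.float64(0.5880000000000001), array([221.605567  , 236.81223775])) [221.6, 237.1] (np.float64(0.5780000000000001), array([259.59449222, 239.10752112])) [259.6, 240.85]
1 0.4 1 [ 3.14 -0.4   1.53] [np.float64(-0.0), np.float64(-0.2), np.float64(-0.2), np.float64(-0.1), np.float64(-0.1), np.float64(-0.1), np.float64(-0.0), np.float64(0.0), np.float64(0.0), np.float64(0.1), np.float64(0.1), np.float64(0.1), np.float64(0.1), np.float64(0.1), np.float64(0.1), np.float64(0.1)]
1 0.4 -1 [-3.14  0.4  -1.61] [np.float64(3.1), np.float64(3.0), np.float64(2.9), np.float64(3.0), np.float64(3.0), np.float64(3.1), np.float64(3.1), None, np.float64(-3.1), np.float64(-3.1), np.float64(-3.1), np.float64(-3.0), np.float64(-3.0), np.float64(-3.1), np.float64(-3.1), np.float64(-3.0)]
1 0.6 1 [ 3.14 -0.6   1.53] [np.float64(-0.2), np.float64(-0.4), np.float64(-0.5), np.float64(-0.4), np.float64(-0.4), np.float64(-0.3), np.float64(-0.3), np.float64(-0.3), np.float64(-0.2), np.float64(-0.2), np.float64(-0.2), np.float64(-0.2), np.float64(-0.2), np.float64(-0.2), np.float64(-0.2), np.float64(-0.1)]
1 0.6
[... 1196 characters left out ...]
 np.float64(0.5)]
-1 0.6 -1 [-3.14 -0.6  -1.61] [np.float64(-2.6), np.float64(-2.5), np.float64(-2.4), np.float64(-2.5), np.float64(-2.5), np.float64(-2.5), np.float64(-2.5), np.float64(-2.5), np.float64(-2.6), np.float64(-2.6), np.float64(-2.6), np.float64(-2.6), np.float64(-2.6), np.float64(-2.5), np.float64(-2.5), np.float64(-2.7)]
[[510.0, 238.0, 300.0], [511.0, 260.0, 170.0], [510.0, 225.0, 115.0], [509.0, 189.0, 119.0], [508.0, 180.0, 134.0], [508.0, 168.0, 145.0], [507.0, 154.0, 154.0], [507.0, 138.0, 158.0], [506.0, 121.0, 159.0], [505.0, 105.0, 155.0], [505.0, 90.0, 148.0], [504.0, 78.0, 137.0], [504.0, 69.0, 123.0], [504.0, 63.0, 107.0], [503.0, 62.0, 105.0], [506.0, 122.0, 255.0]]
```

```bash
python3 - <<'E'
from flap import *
robot.move_gripper(0.0)
for s in(1,-1):
    o,P=path(s,.4,1); o=list(o)
    robot.move_ptp(list(P[0]),o); robot.move_linear(list(P[1]),o)
    for i,p in enumerate(P[2:]):
        r=robot.move_linear(list(p),o,speed=100,f_stop=25)
        if r: print('stop',s,i,robot.current_contact_force()); break
    else: continue
    break
robot.move_ptp([400,0,350],list(ori(-ez,ex)))
d=snap('top','t2.png');e=snap('side','s2.png')
a=cv2.resize(d['img'][175:315,135:345],(800,533));b=cv2.resize(e['img'][190:330,180:410],(800,487))
cv2.imwrite('pics/t2c.png',a);cv2.imwrite('pics/s2c.png',b)
print(robot.current_t())
E
```

```text
21.1333
```

View pics/t2c.png

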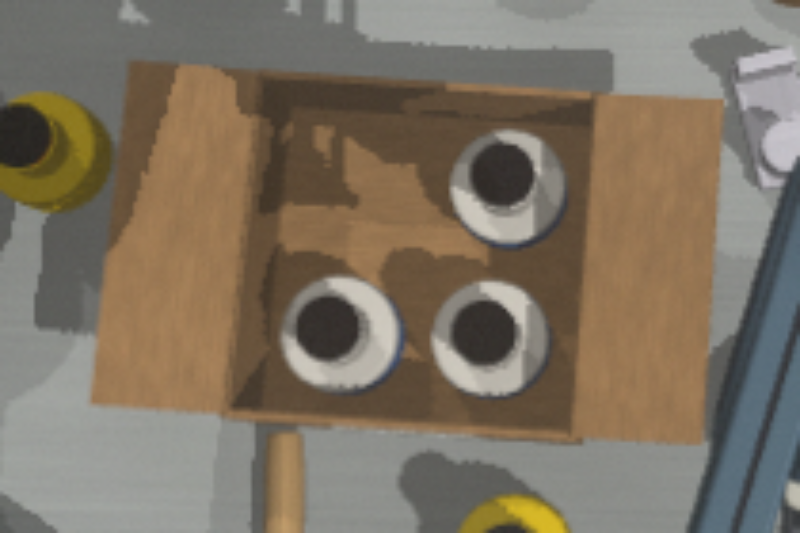

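View pics/s2c.png

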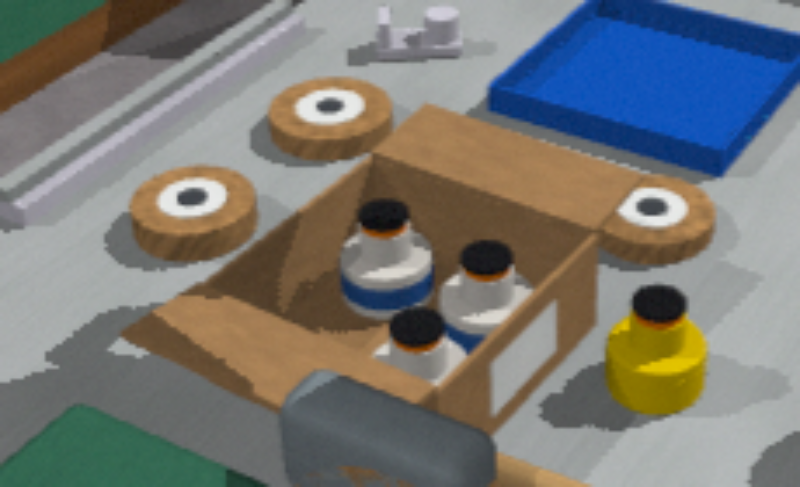

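The top view shows both flaps folded out flat and exactly three jars, with lids at about crop (502,175), (328,327) and (485,333). All the lids stand proud, since orange bands show. Next I'll measure the jars.

```bash
cat > jars.py <<'E'
from h import *
def lids(d, zl, region):
    """region: world xy box centre, half -> list of (centre xyz, diameter)"""
    v=cv2.cvtColor(d['img'],cv2.COLOR_BGR2HSV)
    m=((v[...,2]<62)&(v[...,1]<110)).astype(np.uint8)*255
    c,hw,yaw=region
    R=Rn.from_euler('z',yaw).as_matrix()
    box=proj(d,[np.array([c[0],c[1],zl])+R@np.array([a*hw,b*hw,0]) for a,b in((1,1),(1,-1),(-1,-1),(-1,1))])
    k=np.zeros_like(m);cv2.fillPoly(k,[box.round().astype(int)],255);m&=k
    m=cv2.morphologyEx(m,cv2.MORPH_OPEN,np.ones((5,5),np.uint8))
    out=[]
    for q in cv2.findContours(m,cv2.RETR_EXTERNAL,cv2.CHAIN_APPROX_NONE)[0]:
        if cv2.contourArea(q)<90: continue
        mk=np.zeros_like(m);cv2.drawContours(mk,[q],-1,255,-1)
        M=cv2.moments(mk,True); uv=np.array([M['m10'],M['m01']])/M['m00']
        w=2*np.sqrt(M['m00']/np.pi)
        P=onz(d,[uv,uv-[w/2,0],uv+[w/2,0]],zl)
        out.append((P[0],np.linalg.norm(P[2]-P[1]),uv))
    return out
E
python3 - <<'E'
from jars import *
d=snap('top');e=snap('side')
for n,x in(('top',d),('side',e)):
    for P,w,uv in lids(x,84,(C,103,YAW)): print(n,P.round(1),w.round(1),uv.round(1),((P-C)@ex).round(1),((P-C)@ey).round(1))
    h=cv2.cvtColor(x['img'],cv2.COLOR_BGR2HSV)
    print(x['img'][int(uv[1]),int(uv[0])] )
E
```

```text
top [461.5 193.7  84. ] 37.5 [261.6 261.9] -47.2 -45.8
top [462.9 291.1  84. ] 37.8 [220.6 260.5] -49.7 51.6
top [562.3 186.1  84. ] 37.3 [266.2 220.2] 53.8 -49.4
[44 45 53]
side [463.3 292.4  84. ] 31.7 [299.5 283.4] -49.3 52.9
side [463.3 195.3  84. ] 31.5 [319.1 263.5] -45.4 -44.1
[28 25 21]
```

```bash
cat >> jars.py <<'E'
PARK=[400,0,350]
T=np.array([518.3,-239,0])
def down(P,y): return list(np.array(P,float)),list(ori(-ez,y))
def pick(P,y=ex+ey):
    robot.move_gripper(0.62); o=list(ori(-ez,y)); x,yy=P[:2]
    robot.move_ptp([x,yy,230],o)
    robot.move_linear([x,yy,110],o,speed=200)
    if robot.move_linear([x,yy,51],o,speed=60,f_stop=12): print('blocked',robot.current_tcp_pos(),robot.current_contact_force())
    robot.move_gripper(0.2); w=robot.current_gripper_width()
    print('grip',round(w*93,1),robot.current_finger_force())
    robot.move_linear([x,yy,190],o,speed=120)
    print('lifted',round(robot.current_gripper_width()*93,1),robot.current_contact_force())
    return o
def place(Q,o):
    x,y=Q[:2]
    robot.move_linear([x,y,190],o,speed=230)
    print('over',round(robot.current_gripper_width()*93,1),robot.current_contact_force())
    robot.move_linear([x,y,70],o,speed=120)
    r=robot.move_linear([x,y,46],o,speed=30,f_stop=4)
    print('down',r,robot.current_tcp_pos()[2])
    robot.move_gripper(0.65); robot.move_linear([x,y,200],o,speed=200)
E
python3 - <<'E'
from jars import *
L=lids(snap('top'),84,(C,103,YAW)); P=max(L,key=lambda l:l[0][0])[0]+[1,.8,0]; print(P)
o=pick(P); place(T+[55,55,0],o)
d=snap('top','t3.png'); cv2.imwrite('pics/t3c.png',cv2.resize(d['img'][180:310,190:510],(800,325)))
print(robot.current_t())
E
```

```text
[563.29274961 186.91364197  84.        ]
grip 41.4 30.000666081905365
lifted 41.5 [ 0.48447604  0.14778925 -2.53012937]
over 41.7 [ 1.07130869  0.76291434 -2.45255847]
down True 50.85513633811965
32.0417
```

View pics/t3c.png

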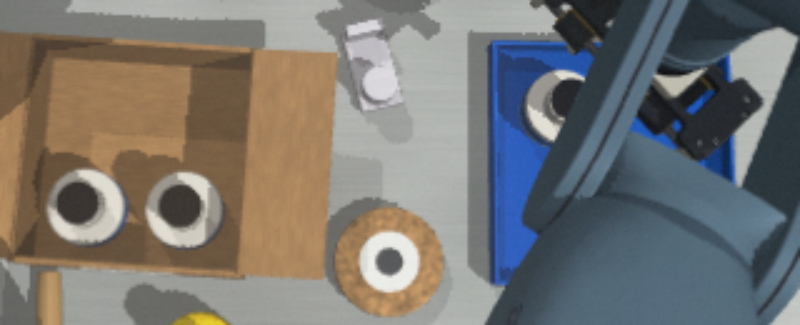

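Jar 1 stands upright in the tray at crop (560,100), and two jars remain in the carton at (80,205) and (182,205).

```bash
python3 - <<'E'
from jars import *
for k,off in enumerate(([55,-55,0],[-55,0,0])):
    L=lids(snap('top'),84,(C,103,YAW)); print([(l[0].round(1),l[1].round(1)) for l in L])
    P=min(L,key=lambda l:l[0][1])[0]+[1,.8,0]
    o=pick(P); place(T+off,o)
robot.move_gripper(0)
robot.move_ptp([400,150,350],list(ori(-ez,ex)))
d=snap('top','t4.png');e=snap('side','s4.png')
print([(l[0].round(1),l[1].round(1),l[2].round(1)) for l in lids(d,84,(T,115,0))],len(lids(d,84,(C,103,YAW))))
a=cv2.resize(d['img'][180:310,190:510],(800,325));b=cv2.resize(e['img'][170:260,260:460],(600,270))
c=np.zeros((600,800,3),np.uint8);c[:325]=a;c[330:600,:600]=b;cv2.imwrite('pics/t4c.png',c)
print(robot.current_t())
E
```

```text
[(array([463. , 291.2,  84. ]), np.float64(36.2))]
grip 41.8 30.000749230384827
lifted 41.5 [ 0.04702723  0.5632958  -3.67723768]
over 41.7 [-0.24661509 -0.206596   -2.66944993]
down True 50.67833394804815
[]Traceback (most recent call last):
  File "<stdin>", line 4, in <module>
ValueError: min() iterable argument is empty
```

```bash
python3 - <<'E'
from jars import *
robot.move_gripper(0)
robot.move_ptp([400,0,350],list(ori(-ez,ex)))
d=snap('top','t4.png');e=snap('side','s4.png')
print([(l[0].round(1),l[1].round(1),l[2].round(1)) for l in lids(d,84,(T,115,0))],[(l[0].round(1),l[1].round(1),l[2].round(1)) for l in lids(d,84,(C,103,YAW))])
a=cv2.resize(d['img'][180:310,190:510],(800,325));b=cv2.resize(e['img'][170:300,260:460],(415,270))
c=np.zeros((600,800,3),np.uint8);c[:325]=a;c[330:600,:415]=b;cv2.imwrite('pics/t4c.png',c)
print(robot.current_t())
E
```

```text
[(array([ 572.7, -182.8,   84. ]), np.float64(38.9), array([418.2, 219.1])), (array([ 590.3, -306.3,   84. ]), np.float64(40.1), array([467.5, 213.2]))] [(array([461.5, 193.2,  84. ]), np.float64(37.1), array([261.8, 261.9]))]
46.3417
```

View pics/t4c.png

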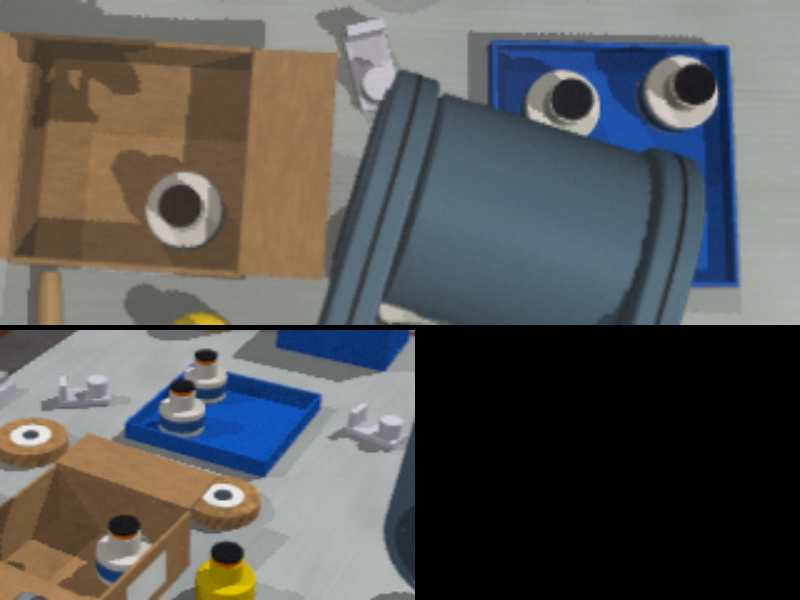

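Two jars stand in the tray. The second was knocked to about (590,-306), but it is still upright and inside. The last jar is in the carton at px (262,262), hidden from the earlier pose.

```bash
python3 - <<'E'
from jars import *
L=lids(snap('top'),84,(C,103,YAW)); P=L[0][0]+[1,1,0]
o=pick(P); place(T+[-55,0,0],o)
robot.move_gripper(0)
robot.move_ptp([400,200,350],list(ori(-ez,ex)))
for i,(P,w,uv) in enumerate(sorted(lids(snap('top'),84,(T,115,0)),key=lambda l:l[0][0])): print(P.round(1),w.round(1))
for k in range(6):
    L=lids(snap('top'),84,(T,115,0))
    if len(L)<=k: break
    P=sorted(L,key=lambda l:l[0][0])[k][0]+[.7,.5,0]
    q=list(ori(-ez,ex))
    robot.move_ptp([P[0],P[1],150],q); robot.move_linear([P[0],P[1],95],q)
    r=robot.move_linear([P[0],P[1],75.5],q,speed=20,f_stop=22)
    print('press',P.round(1),r,robot.current_tcp_pos().round(2) if hasattr(robot.current_tcp_pos(),'round') else robot.current_tcp_pos(),robot.current_contact_force())
    robot.move_linear([P[0],P[1],200],q); robot.move_ptp([400,200,350],q)
d=snap('top','t5.png');e=snap('side','s5.png')
print([(l[0].round(1),l[1].round(1)) for l in lids(d,77,(T,115,0))],len(lids(d,84,(C,103,YAW))))
a=cv2.resize(d['img'][170:310,140:510],(800,303));b=cv2.resize(e['img'][170:300,260:460],(446,290))
c=np.zeros((600,800,3),np.uint8);c[:303]=a;c[305:595,:446]=b;cv2.imwrite('pics/t5c.png',c)
print(robot.current_t())
E
```

```text
grip 41.4 30.000716149806976
lifted 41.5 [ 0.42551548  0.06699434 -3.04284398]
over 41.5 [ 1.08405786  0.35687249 -2.37546325]
down True 50.78461020217838
[ 462.  -237.6   84. ] 38.7
[ 572.8 -182.7   84. ] 38.8
[ 590.3 -306.3   84. ] 40.1
press [ 462.7 -237.1   84. ] False [ 462.8  -237.23   77.13] [-4.43601042  2.86295225 16.03478625]
press [ 573.5 -182.2   84. ] False [ 573.67 -182.35   77.2 ] [-4.37953323  1.88041444 12.63764953]
press [ 591.  -305.8   84. ] False [ 591.11 -305.96   77.23] [-3.00032726  1.96861977 10.38362835]
[(array([ 462.2, -237.1,   77. ]), np.float64(39.4)), (array([ 571.9, -182.5,   77. ]), np.float64(39.5)), (array([ 589.9, -305.7,   77. ]), np.float64(40.6))] 2
79.1083
```

View pics/t5c.png

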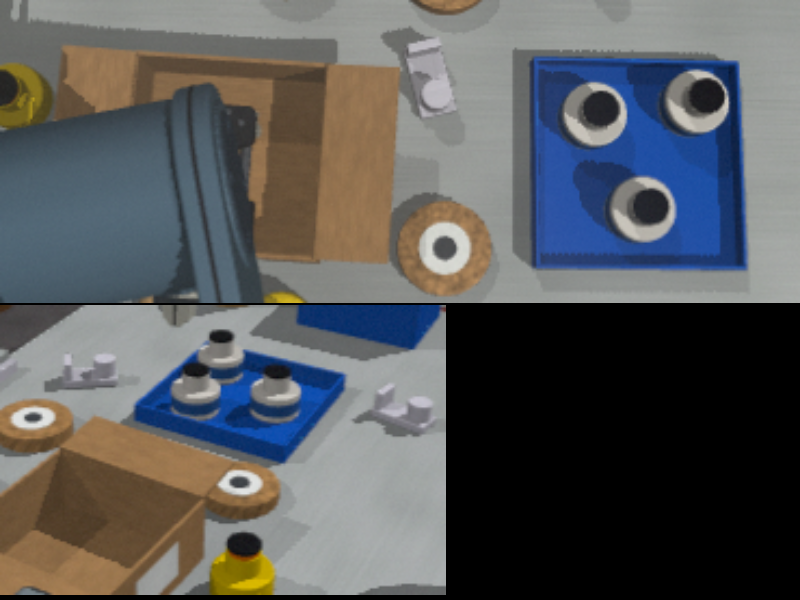

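All three jars are upright in the tray and no orange shows. I'll press once more, harder, to be certain.

```bash
python3 - <<'E'
from jars import *
q=list(ori(-ez,ex))
for x,y in((462.7,-237.1),(573,-182.3),(590.8,-305.8)):
    robot.move_ptp([x,y,150],q); robot.move_linear([x,y,90],q)
    r=robot.move_linear([x,y,71],q,speed=20,f_stop=30)
    print(r,np.round(robot.current_tcp_pos(),2),np.round(robot.current_contact_force(),1))
    robot.move_linear([x,y,150],q)
robot.move_linear([590,-306,300],q); robot.move_ptp([400,0,350],q)
d=snap('top','t6.png');robot.move_ptp([400,200,350],q);g=snap('top');e=snap('side')
print([l[0].round(1) for l in lids(g,77,(T,115,0))])
a=cv2.resize(d['img'][120:410,120:510],(500,372));b=cv2.resize(e['img'][170:260,300:440],(348,224))
c=np.zeros((600,800,3),np.uint8);c[:372,:500]=a;c[375:599,:348]=b;cv2.imwrite('pics/t6c.png',c)
print(robot.current_t())
E
```

```text
True [ 462.69 -237.14   77.23] [-1.3  1.4  6.9]
True [ 573.02 -182.22   77.3 ] [-1.8 -0.2  5.7]
True [ 590.73 -305.84   77.28] [-0.3  0.1  5.3]
[array([ 462.2, -237.1,   77. ]), array([ 571.9, -182.5,   77. ]), array([ 589.7, -305.7,   77. ])]
91.2333
```

View pics/t6c.png

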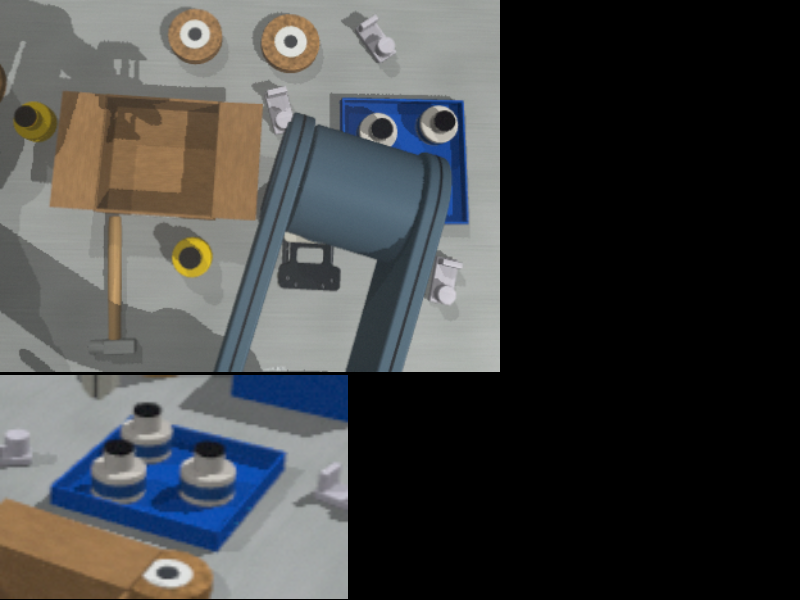

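The carton is empty and both flaps lie back. The three jars stand upright in the tray with their lids home, since a 30 N stop came at the home height. Nothing else has moved.

```bash
python3 -c "
from bench import robot
print(robot.hand_in())"
```

```text
the job is handed in; nothing more can be done
None
```

I folded both flaps right back, stood all three jars that were in the carton upright in the blue tray with their lids pressed home, and handed the job in at about 91 s; no verdict was returned.

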